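# Charge a milling jar through a gated funnel and hold the gate open

### The arm

A 7-joint arm with a two-finger parallel gripper is mounted at the origin on a cart in front of the work surface, level with it; the furniture and walls round the work are solid. World frame = base frame: x ahead of the robot, y to its left, z up, the work surface at z = 0. Lengths are in m, angles in rad, forces in N, time in s.
With the tool pointing down it reaches from about 0.425 to 0.925 m from the base axis. Payload 6.8 kg.
Tool frame: the origin (TCP) lies at the very end of the fingers, on their centre line; the grasp point (between the pads) lies r.grip_depth behind it (r.grip_depth is the distance from the TCP to the grasp point, in m); z points along the fingers, x is the direction in which the jaws open and shut, and the axes are right-handed (so a half turn about z gives the same grasp; the last joint's range is limited). The gripper opens to 85 mm and grips with 20 to 120 N. Pads are 22 mm wide; open, the fingers measure 114 mm over their backs; the gripper's body (76 mm by 85 mm) begins 54 mm behind the grasp point. The pads swing forward as they close: fully open they stand 13 mm farther back than shut.
Start: joints at [1.182, 0.477, 0.022, 1.555, -0.011, 1.109, -0.083], TCP at [0.187, -0.649, 0.211] pointing down, gripper open.
Joint ranges: [-2.96, 2.96], [-0.34, 2.1], [-1.41, 1.46], [0.24, 2.44], [-1.37, 4.51], [0.17, 1.92], [-2.96, 2.96]. Speed limits (rad/s): [2.39, 2.39, 3.14, 3.14, 3.14, 3.14, 3.14].

### API

Orientations are given as a rotation vector (axis times angle).
In Python, from bench import readout, grab_frame, workorder, r gives the robot as it stands.
- The arm moves only by the shell command python3 -m handwheel 'ROWS' [FORCE]. ROWS is text: rows parted by semicolons, each of 7 numbers parted by spaces: the shift along the tool's x, y, z in mm, then the turn, a rotation vector about the tool's x, y, z in degrees, then the finger opening in mm, from 0 to 85.4. A call has 1 to 12 rows; each row is the pose to reach, as a shift and turn from the pose commanded when the call began, along the tool's axes at that moment; what a row does not reach only later rows make up. A row lasts 1/8 s, in which the tool goes at most 62.5 mm and 10.7 degrees, less where a joint would pass 70% of its speed; a pose out of reach is approached as far as the arm can. A call with a gripper value outside its range is refused whole. The fingers move at their own pace and stop on an object; FORCE is the grip in N (left out, the last holds). Time passes only in rows, so rows that repeat a pose let the fingers close. It gives the time, the measured TCP pose, the force and the opening at its end, in the units of the state.
- readout.get_obs(): the state, without advancing time (a new reading comes with each control period).
- grab_frame(name): name is "scene" or "top" or "wrist"; returns a dict with "pixels" (480x640x3 uint8, red, green, blue), "fx", "fy", "cx", "cy" (pixels), "rvec" (rotation vector, rad) and "tvec" (3), from world to camera coordinates, as OpenCV has them. Camera axes: x right, y down, z forward; pixel columns grow to the right and rows downward; lengths in m; the calibration is good to about 2 mm. A picture is of the moment at which its call begins. There is no depth.
- workorder.hand_in(): hands the job in, once; it reports no verdict.
The state is a dict: "clock": time; "joints": joint angles; "qvel": joint speeds; "tau": joint torques, N m; "tcp_pos": TCP position; "orientation": TCP orientation; "contact_force": force on the tool from outside, world axes, zero at the start; "moment": the same for the moment, N m; "grip_width": finger opening in m.
Only numpy, scipy, OpenCV 4.12 (cv2) and the standard library are available. Lean on these libraries where they do the work, as an engineer would, in place of code of your own. Each camera call takes 0.05 s, during which the arm holds its last target.

### The job

Pour the three steel balls from the blue scoop into the funnel while its gate rod is still pushed home, and stand the scoop back on the worktop. Then draw the gate rod straight out by its black ball knob, without straining it in its guide, until its yellow band is fully clear of the guide but the red band is still hidden inside, so that all three balls drop into the jar below. Finish still gripping the knob and holding the gate open there; leave the stand's jar, the bottle, the carton and the timer where they are.

Things in the scene. Friction and masses are not known exactly. Their poses are not given: they have to be found in the camera images.
- stand: charging stand, fixed: grey base 96 x 136 x 8 mm (ends at its y = -87 mm), aluminium gate block on two legs, steel funnel on top. Origin on the worktop (z = 0) under the funnel axis, z up; its -y axis is the way the gate rod draws out. Below the funnel an 31 mm square shaft runs from z = 130 down to 74 mm; the rod's bore crosses it
- funnel_rim (a point): centre of the round funnel's rim, 163 mm above the worktop; inner rim radius 48 mm
- guide_mouth (a point): centre of the mouth of the rod's bore (19 mm wide, 13 mm high, 92 mm above the worktop), at y = -85 mm in the stand's frame; the guide round it is 34 mm wide, 28 mm high and runs 69 mm back to the shaft; the rod comes out here, and home its tip sits in a socket beyond the shaft
- gate_rod: loose flat steel rod, 17 mm wide and 11 mm high, level in the guide, shutting the shaft while home. Origin: middle of its black ball knob (28 mm diameter), 91 mm high; the rod runs along its +y to its tip 148 mm away. Home, the origin is at y = -124 to -129 mm in the stand's frame; the shaft is open below y = -164 mm. About 60 g, little drag if pulled straight
- yellow_band (a point): middle of the rod's 10 mm yellow band, 79 mm from the knob's middle; the band is clear of the guide's mouth when the knob is below y = -169 mm in the stand's frame
- red_band (a point): middle of the rod's 10 mm red band, 107 mm from the knob's middle; it stays hidden while the knob is above y = -187 mm in the stand's frame
- milling_jar: loose clear plastic jar on the base under the shaft, in a low collar: 48 mm outside, 43 mm inside diameter, 60 mm high, floor 5 mm. Origin at the centre of its underside
- scoop: loose blue open channel, 80 x 42 mm, walls 38 mm high, about 120 g. Origin on its underside, under the fin; z up. Open mouth at its x = -42 mm, closed back at x = +38 mm; the floor falls 10 degrees from mouth to back, where the balls lie. Tipping it 35 degrees, mouth down, empties it
- scoop_fin (a point): grip point on the scoop's upright fin, 66 mm above its underside: the fin is 12 mm thick (along the scoop's y), 28 mm long (along x), from 43 to 84 mm high
- scoop_mouth (a point): middle of the floor's edge at the scoop's open mouth, at its x = -42 mm, 20 mm above its underside
- ball_0: polished steel ball, 14 mm diameter, 11 g, lying loose in the scoop; origin at its centre
- ball_1: polished steel ball like ball_0
- ball_2: polished steel ball like ball_0
- reagent: bystander: white wide-mouth bottle, 78 mm diameter, 103 mm high; origin at the centre of its underside
- kit_box: bystander: small blue and white carton 52 x 76 x 42 mm; origin at the centre of its underside
- timer: bystander: flat white bench timer 68 x 60 x 15 mm; origin at the centre of its underside
Mind the look-alikes: they are no part of the job. What is shaped like the gate_rod but green is not meant.

How it is judged:
By the outcome, as a careful person would: the job done as asked, in the order asked, and still so for the second after the job is handed in, while the arm keeps its last pose, push and grip.
It also fails if it takes over 69 s, if anything falls off the work surface, if the arm or the gripper's body presses on something with over 40 N, if the wrist force passes 120 N, or if a joint passes its speed limit or range.

## Working session

There is one attempt and no reset: what is moved stays moved. The work goes in short steps, Python scripts to look and compute and a shell command to move; the robot and the scene stay as the last step left them, time stands still between calls to the robot, and variables do not carry over. Pictures are saved under pics/ and viewed, and the job is handed in when it is done.

```bash
ls; mkdir -p pics; cat > h.py <<'E'
import numpy as np, cv2
from bench import readout, grab_frame, workorder, r
def save(name,fn):
    f=grab_frame(name); cv2.imwrite('pics/'+fn+'.png',f['pixels'][:,:,::-1]); np.save('pics/'+fn+'.npy',np.concatenate([[f['fx'],f['fy'],f['cx'],f['cy']],np.ravel(f['rvec']),np.ravel(f['tvec'])])); return f
def cam(fn):
    a=np.load('pics/'+fn+'.npy'); R=cv2.Rodrigues(a[4:7])[0]; K=np.array([[a[0],0,a[2]],[0,a[1],a[3]],[0,0,1]]); return K,R,a[7:10]
def proj(fn,P):
    K,R,t=cam(fn); return cv2.projectPoints(np.array(P,float).reshape(-1,1,3),cv2.Rodrigues(R)[0],t,K,None)[0].reshape(-1,2)
def onz(fn,uv,z):
    K,R,t=cam(fn); d=R.T@np.linalg.inv(K)@np.array([uv[0],uv[1],1.]); c=-R.T@t; return c+d*(z-c[2])/d[2]
def ray(fn,uv):
    K,R,t=cam(fn); d=R.T@np.linalg.inv(K)@np.array([uv[0],uv[1],1.]); return -R.T@t,d/np.linalg.norm(d)
def tri(obs):
    A=np.zeros((3,3));b=np.zeros(3)
    for fn,uv in obs:
        c,d=ray(fn,uv);M=np.eye(3)-np.outer(d,d);A+=M;b+=M@c
    return np.linalg.solve(A,b)
E
python3 - <<'E'
from h import *
for n in ['scene','top','wrist']: save(n,n+'0')
o=readout.get_obs();print(o, r.grip_depth)
for n in ['scene0','top0','wrist0']:
    K,R,t=cam(n);print(n,K[0,0],-R.T@t)
E
```

```text
pics
{'clock': 0.15, 'joints': array([ 1.1818633 ,  0.47762454,  0.02234024,  1.55618187, -0.01152061,
        1.10930363, -0.08307265]), 'qvel': array([ 0.00105217, -0.00254397,  0.00046156,  0.00095632,  0.00103377,
       -0.00046601, -0.00040551]), 'tau': array([ 3.11119155e-03, -5.96923542e+01,  1.61047552e+00, -2.81491756e+01,
        1.26844109e-02,  6.53790499e-03, -6.96682946e-06]), 'tcp_pos': array([ 0.18695445, -0.64810552,  0.21025729]), 'orientation': array([-2.50990158e+00,  1.88815621e+00,  1.81292673e-03]), 'contact_force': array([0.72734373, 0.00380787, 0.19192187]), 'moment': array([-0.00526093,  0.05689591, -0.02636818]), 'grip_width': 0.08518703262705238} 0.0187
scene0 542.5499998471279 [-0.24598577  0.76108622  0.81495415]
top0 531.7212528891462 [0.39741947 0.02602452 1.27443977]
wrist0 410.2245304779121 [ 0.25820307 -0.62719952  0.37336727]
```

View pics/scene0.png

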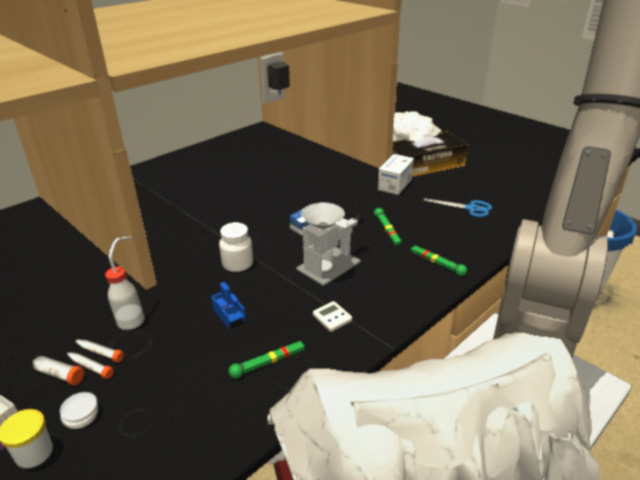

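View pics/top0.png

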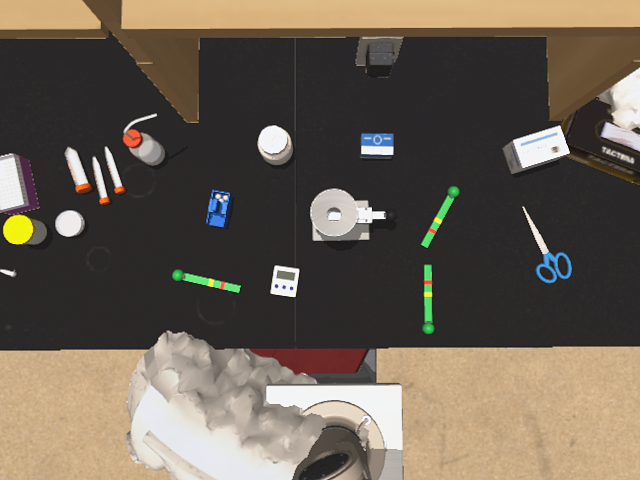

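View pics/wrist0.png

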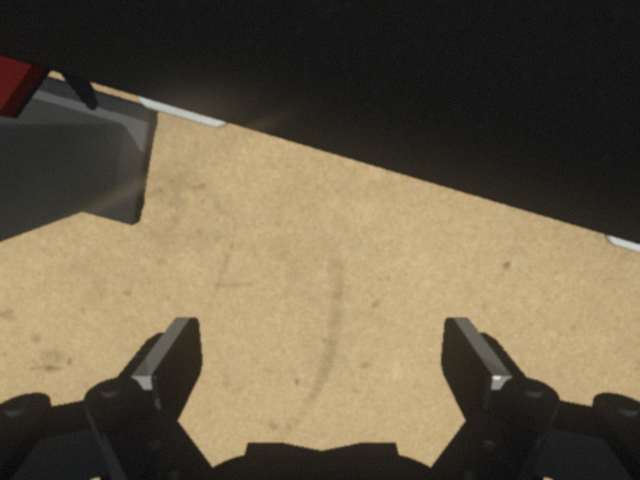

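The scene camera (from the robot's left-rear) shows the stand at about (328,240), the scoop at (228,305) and the rod pointing away to the right. In the top view, the funnel is at (334,213), the black knob at (390,216) and the scoop at (218,208). Next I'll enlarge.

```bash
python3 - <<'E'
import cv2
t=cv2.imread('pics/top0.png');s=cv2.imread('pics/scene0.png')
cv2.imwrite('pics/c1.png',cv2.resize(t[165:265,290:410],None,fx=6,fy=6,interpolation=2)[:600])
cv2.imwrite('pics/c2.png',cv2.resize(t[180:240,190:250],None,fx=10,fy=10,interpolation=2))
cv2.imwrite('pics/c3.png',cv2.resize(s[190:290,280:370],None,fx=6,fy=6,interpolation=2))
cv2.imwrite('pics/c4.png',cv2.resize(s[270:340,195:265],None,fx=8,fy=8,interpolation=2))
E
```

```text
(no output)
```

View pics/c1.png

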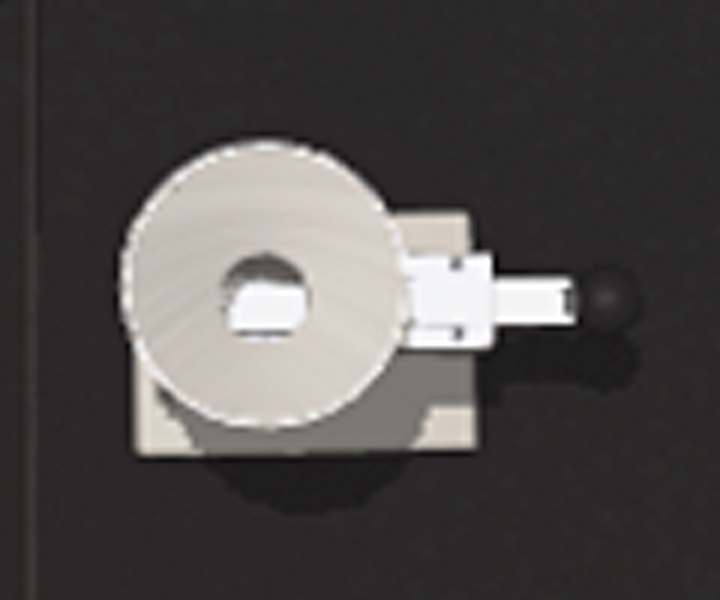

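View pics/c2.png

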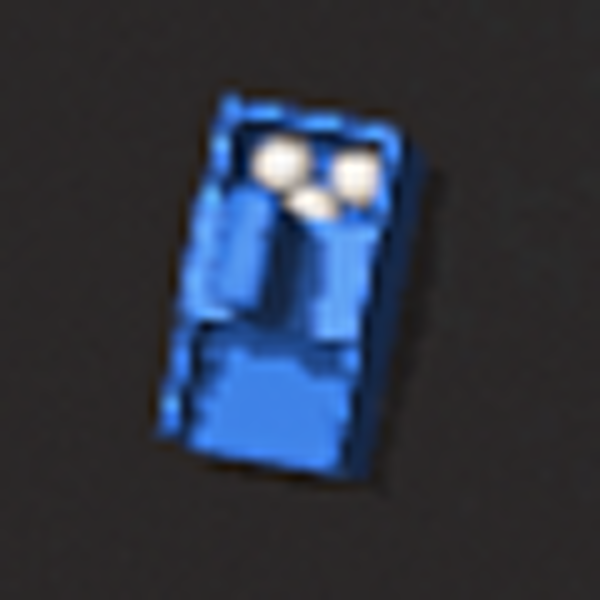

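View pics/c3.png

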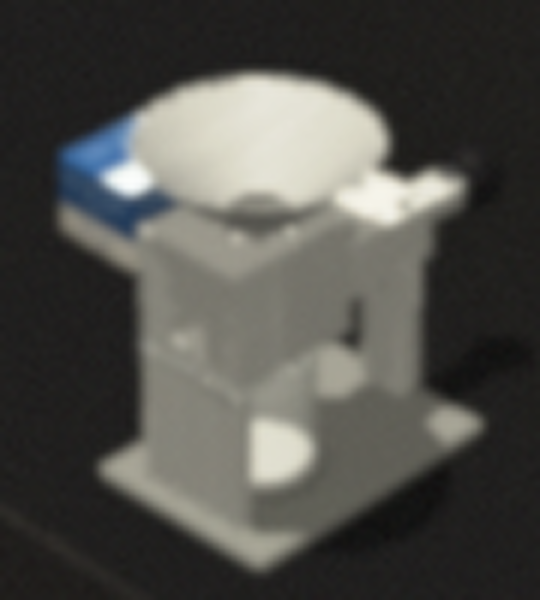

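View pics/c4.png

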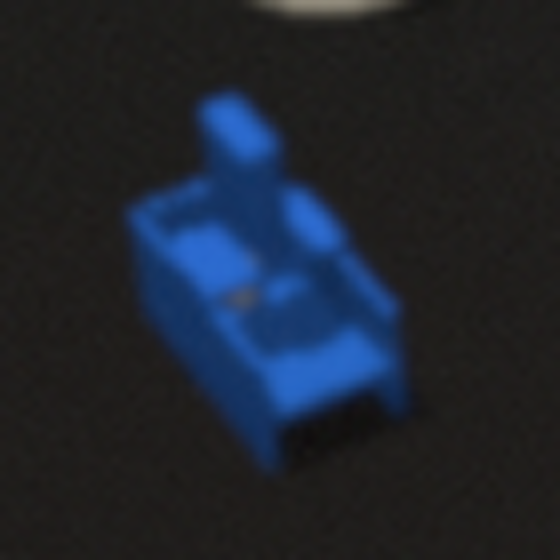

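```bash
cat >> h.py <<'E'
def full(c,s,o): return ((c[0]+.5)/s-.5+o[0],(c[1]+.5)/s-.5+o[1])
E
python3 - <<'E'
from h import *
f1=lambda *c: full(c,6,(290,165)); f2=lambda *c: full(c,10,(190,180))
g3=lambda *c: full(c,6,(280,190)); g4=lambda *c: full(c,8,(195,270))
p=lambda n,uv,z: print(n,np.round(onz('top0',uv,z),4))
p('rim',f1(264,284),.163)
for e in [(121,284),(407,284),(264,140),(264,428)]: p('rimedge',f1(*e),.163)
p('knob',f1(610,300),.091)
p('guide far edge mid',f1(492,302),.106)
for c in [(470,212),(477,448),(137,455)]: p('base',f1(*c),.008)
print('scene rim', onz('scene0',g3(262,140),.163), 'knob',onz('scene0',g3(470,162),.091))
print('tri knob',tri([('top0',f1(610,300)),('scene0',g3(470,162))]))
for c in [(232,97),(402,127)]: p('scoop back',f2(*c),.038)
p('mouth L',f2(168,437),.038)
for c in [(190,455),(345,470)]: p('floor edge',f2(*c),.020)
for c in [(228,183),(275,190),(216,302),(260,310)]: p('fin top',f2(*c),.084)
for c in [(200,98),(250,95),(280,148),(240,160)]: print('s fin',onz('scene0',g4(*c),.084))
for c in [(130,210),(400,310),(275,400)]: print('s wall',onz('scene0',g4(*c),.038))
E
```

```text
rim [ 0.5395 -0.001   0.163 ]
rimedge [0.5398 0.0492 0.163 ]
rimedge [ 0.5392 -0.0512  0.163 ]
rimedge [ 0.5906 -0.0014  0.163 ]
rimedge [ 0.4888 -0.0006  0.163 ]
knob [ 0.542 -0.132  0.091]
guide far edge mid [ 0.5396 -0.0864  0.106 ]
base [ 0.5879 -0.0875  0.008 ]
base [ 0.4931 -0.0891  0.008 ]
base [0.4911 0.0463 0.008 ]
scene rim [ 0.53916423 -0.00245317  0.163     ] knob [ 0.54901991 -0.13641893  0.091     ]
tri knob [ 0.54218805 -0.13048946  0.09641005]
scoop back [0.6107 0.2794 0.038 ]
scoop back [0.6034 0.2394 0.038 ]
mouth L [0.5305 0.2934 0.038 ]
floor edge [0.5281 0.292  0.02  ]
floor edge [0.5244 0.2553 0.02  ]
fin top [0.5832 0.2706 0.084 ]
fin top [0.5815 0.26   0.084 ]
fin top [0.5561 0.273  0.084 ]
fin top [0.5542 0.2631 0.084 ]
s fin [0.58648478 0.26981058 0.084     ]
s fin [0.57784112 0.25941682 0.084     ]
s fin [0.5531954  0.26748312 0.084     ]
s fin [0.55665603 0.27809024 0.084     ]
s wall [0.61088789 0.28262623 0.038     ]
s wall [0.52299295 0.2555519  0.038     ]
s wall [0.51767065 0.30118204 0.038     ]
```

```bash
python3 - <<'E'
from h import *
print([a for a in dir(r) if a[0]!='_'],[a for a in dir(readout) if a[0]!='_'])
o=readout.get_obs();print(cv2.Rodrigues(o['orientation'])[0].round(3))
E
```

```text
['Unreachable', 'grip_depth'] ['get_obs']
[[ 0.277 -0.961 -0.   ]
 [-0.961 -0.277  0.001]
 [-0.001  0.    -1.   ]]
```

```bash
cat >> h.py <<'E'
def Rtool(a,lean=0):
    """tool x at world angle a deg, pointing down; then leaned by `lean` deg about tool x"""
    a=np.deg2rad(a);x=np.array([np.cos(a),np.sin(a),0]);z=np.array([0,0,-1.]);y=np.cross(z,x)
    return np.stack([x,y,z],1)@cv2.Rodrigues(np.array([np.deg2rad(lean),0,0]))[0]
def cur():
    o=readout.get_obs();return o['tcp_pos'],cv2.Rodrigues(o['orientation'])[0]
def rel(p1,R1,p0=None,R0=None):
    if p0 is None:p0,R0=cur()
    return np.r_[1000*R0.T@(np.array(p1)-p0),np.rad2deg(cv2.Rodrigues(R0.T@R1)[0].ravel())].round(1)
def st():
    o=readout.get_obs();R=cv2.Rodrigues(o['orientation'])[0]
    print('t',o['clock'],'tcp',o['tcp_pos'].round(4),'xang',np.rad2deg(np.arctan2(R[1,0],R[0,0])).round(2),'z',R[:,2].round(3),'F',o['contact_force'].round(1),'w',round(o['grip_width']*1000,1),'q',o['joints'].round(2))
E
python3 - <<'E'
from h import *
for p,a in [((.45,-.4,.30),-80),((.56,-.05,.32),-90),((.569,.2665,.22),-100)]: print(rel(p,Rtool(a)))
E
```

```text
[-1.656e+02 -3.215e+02 -8.950e+01  0.000e+00  1.000e-01  6.100e+00]
[-4.714e+02 -5.242e+02 -1.091e+02  0.000e+00  1.000e-01  1.610e+01]
[-7.729e+02 -6.206e+02 -8.700e+00  0.000e+00  1.000e-01  2.610e+01]
```

```bash
python3 -m handwheel '-28 -54 -30 0 0 1 85; -55 -107 -60 0 0 2 85; -83 -161 -90 0 0 3 85; -110 -214 -95 0 0 4 85; -138 -268 -100 0 0 5 85; -166 -321 -105 0 0 6 85; -217 -355 -109 0 0 8 70; -268 -389 -109 0 0 10 60; -319 -423 -109 0 0 12 50; -370 -457 -109 0 0 14 45; -421 -491 -109 0 0 15 45; -471 -524 -109 0 0 16 45'; python3 -c "
from h import *
st();print(rel((.569,.2665,.22),Rtool(-100)))"
```

```text
clock: 1.65
tcp_pos: [0.5602, -0.0488, 0.3199]
orientation: [2.222, -2.22, 0.0]
contact_force: [0.6, -0.5, -0.0]
grip_width: 0.0451
t 1.65 tcp [ 0.5602 -0.0488  0.3199] xang -89.94 z [-0. -0. -1.] F [ 0.6 -0.5 -0. ] w 45.1 q [ 0.23  0.22 -0.3   1.67  0.07  1.26 -1.66]
[-315.3   -9.1   99.9   -0.    -0.    10.1]
```

```bash
python3 -c "
from h import *
save('wrist','w1')"; python3 -m handwheel '-53 -2 17 0 0 2 45; -106 -4 34 0 0 4 45; -160 -5 51 0 0 6 45; -213 -7 68 0 0 8 45; -264 -8 84 0 0 9 45; -315 -9 100 0 0 10 45; -315 -9 100 0 0 10 45'; python3 -c "
from h import *
st();save('wrist','w2')"
```

```text
clock: 2.58
tcp_pos: [0.5659, 0.2692, 0.2181]
orientation: [2.029, -2.396, -0.006]
contact_force: [0.3, 0.2, 1.2]
grip_width: 0.0451
t 2.575 tcp [0.5659 0.2692 0.2181] xang -99.47 z [-0.004  0.001 -1.   ] F [0.3 0.2 1.2] w 45.1 q [-0.24  0.42 -0.41  1.64  0.18  1.11 -2.43]
```

View pics/w1.png

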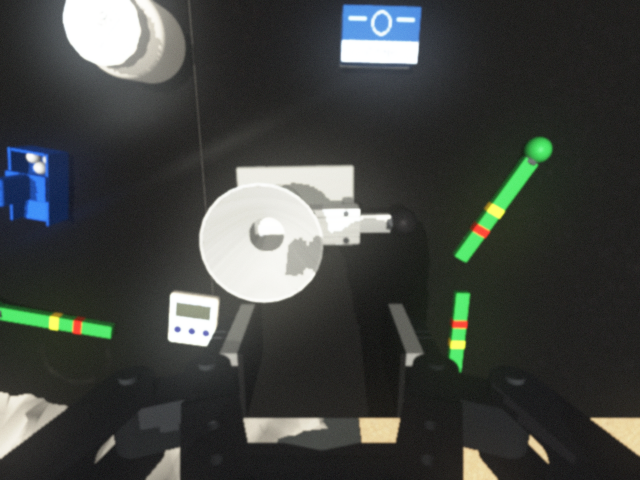

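View pics/w2.png

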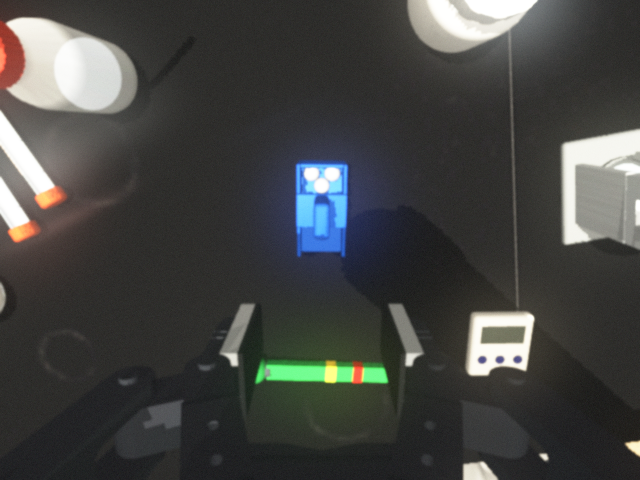

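The w1 frame shows the stand (rim centre about (261,243), black knob about (403,220)); the similar rods are all green with green knobs. The w2 frame shows the scoop at about (322,210) with three balls at its back. I'll enlarge both.

```bash
python3 - <<'E'
import cv2,numpy as np
t=cv2.imread('pics/w1.png')[155:315,195:425];s=cv2.imread('pics/w2.png')[150:270,270:370]
a=cv2.resize(t,None,fx=3.4,fy=3.4,interpolation=2);cv2.imwrite('pics/d1.png',a)
cv2.imwrite('pics/d2.png',cv2.resize(s,None,fx=5,fy=5,interpolation=2));print(a.shape)
E
```

```text
(544, 782, 3)
```

View pics/d1.png

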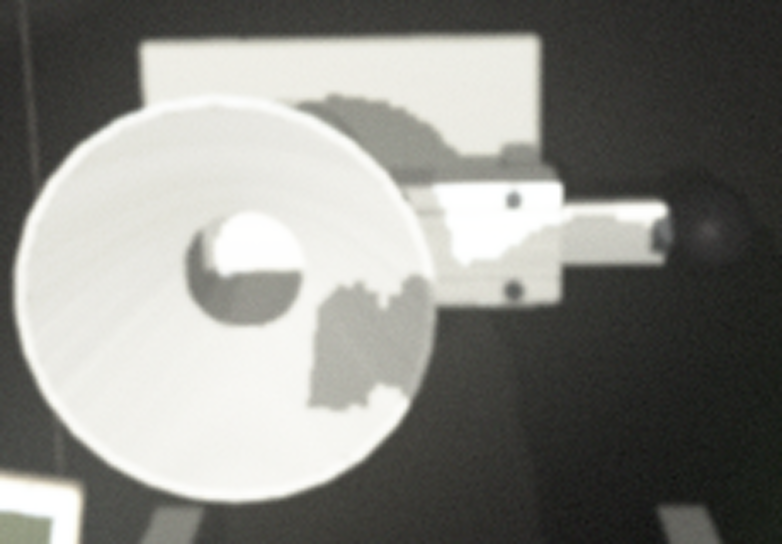

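View pics/d2.png

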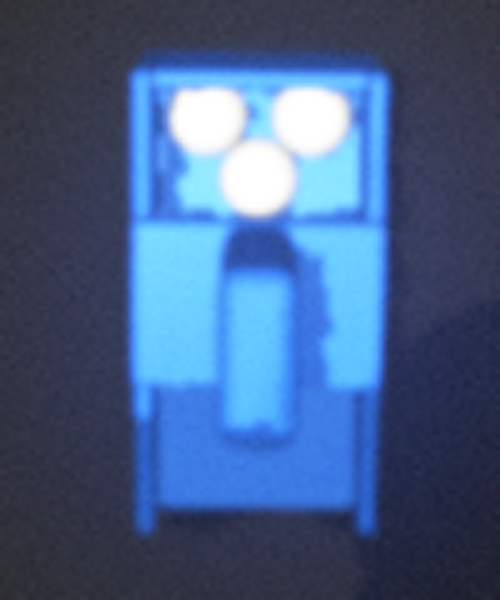

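```bash
python3 - <<'E'
from h import *
d1=lambda *c: full(c,3.4,(195,155)); d2=lambda *c: full(c,5,(270,150))
for n,c,z in [('finTL',(228,268),.084),('finTR',(295,268),.084),('finBL',(224,430),.084),('finBR',(293,432),.084),('backL',(132,72),.038),('backR',(387,72),.038),('mouthL',(145,533),.038),('mouthR',(367,533),.038)]: print(n,onz('w2',d2(*c),z).round(4))
print('rim',onz('w1',d1(225,299),.163),onz('w1',d1(16,299),.163),onz('w1',d1(435,299),.163))
for n,c,z in [('base TL',(141,40),.008),('base TR',(540,36),.008),('knob',(709,230),.091),('guide',(562,243),.106),('rodend',(668,234),.0975),('rod top at guide', (562,232),.0975)]: print(n,onz('w1',d1(*c),z).round(4))
print('knob tri',tri([('w1',d1(709,230)),('top0',full((610,300),6,(290,165))),('scene0',full((470,162),6,(280,190)))]))
st();print(cam('w2')[1].T.round(3))
E
```

```text
finTL [0.5843 0.2716 0.084 ]
finTR [0.5826 0.2619 0.084 ]
finBL [0.5601 0.2764 0.084 ]
finBR [0.5581 0.2662 0.084 ]
backL [0.6105 0.2839 0.038 ]
backR [0.6036 0.2425 0.038 ]
mouthL [0.5315 0.2962 0.038 ]
mouthR [0.5251 0.2576 0.038 ]
rim [0.54183762 0.00092759 0.163     ] [0.54176795 0.05086471 0.163     ] [ 0.54190762 -0.04924707  0.163     ]
base TL [0.5876 0.0492 0.008 ]
base TR [ 0.5891 -0.0849  0.008 ]
knob [ 0.542  -0.1285  0.091 ]
guide [ 0.5417 -0.0847  0.106 ]
rodend [ 0.5423 -0.1156  0.0975]
rod top at guide [ 0.5428 -0.0855  0.0975]
knob tri [ 0.54238294 -0.1293897   0.09625611]
t 2.625 tcp [0.5673 0.2661 0.2188] xang -99.67 z [-0.002 -0.    -1.   ] F [ 0.4 -0.1  0.7] w 45.1 q [-0.24  0.42 -0.4   1.64  0.18  1.11 -2.43]
[[-0.164 -0.944 -0.287]
 [-0.986  0.157  0.049]
 [-0.001  0.291 -0.957]]
```

```bash
python3 -c "
from h import *
print(rel((.570,.2685,.048),Rtool(-100)))"
```

```text
[-2.900e+00 -2.700e+00  1.708e+02  1.000e-01 -0.000e+00  3.000e-01]
```

```bash
python3 -m handwheel '-2 -1 50 0 0 0 45; -2 -1 90 0 0 0 45; -2 -1 125 0 0 0 45; -2 -1 145 0 0 0 45; -2 -1 160 0 0 0 45; -2 -1 172 0 0 0 45; -2 -1 172 0 0 0 45; -2 -1 172 0 0 0 45'; python3 -c "
from h import *
st();save('wrist','w3')"
```

```text
clock: 3.62
tcp_pos: [0.5705, 0.2664, 0.0489]
orientation: [-2.02, 2.404, -0.001]
contact_force: [0.5, 0.6, 0.3]
grip_width: 0.0449
t 3.625 tcp [0.5705 0.2664 0.0489] xang -99.91 z [ 0.001  0.001 -1.   ] F [0.5 0.6 0.3] w 44.9 q [-0.28  0.61 -0.35  1.77  0.28  0.8  -2.51]
```

View pics/w3.png

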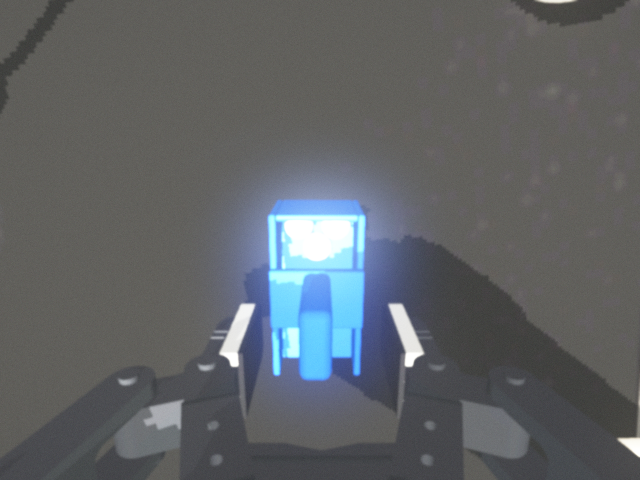

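The fin (about (316,345)) sits between the fingers, so I'll close on it.

```bash
python3 -m handwheel '-1 0 0 0 0 0 20; -1 0 0 0 0 0 6; -1 0 0 0 0 0 6; -1 0 0 0 0 0 6' 50; python3 -c "
from h import *
st()"
```

```text
clock: 4.18
tcp_pos: [0.5703, 0.2673, 0.0484]
orientation: [-2.021, 2.404, -0.0]
contact_force: [-0.1, 0.6, 4.0]
grip_width: 0.0111
t 4.175 tcp [0.5703 0.2673 0.0484] xang -99.91 z [ 0.001  0.    -1.   ] F [-0.1  0.6  4. ] w 11.1 q [-0.28  0.61 -0.35  1.77  0.28  0.8  -2.51]
```

```bash
python3 -m handwheel '0 0 -8 0 0 0 6; 0 0 -25 0 0 0 6; 0 0 -50 0 0 0 6; 0 0 -80 0 0 0 6; 0 0 -110 0 0 0 6; 0 0 -140 0 0 0 6; 0 0 -165 0 0 0 6; 0 0 -180 0 0 0 6; 0 0 -187 0 0 0 6; 0 0 -187 0 0 0 6'; python3 - <<'E'
from h import *
st();save('wrist','w4')
p0,R0=cur(); p1=np.array([.541,.052,.235])
for k in range(1,23):
    s=k/22; print(k,rel(p0+(p1-p0)*s,Rtool(-100+100*s),p0,R0))
E
```

```text
clock: 5.42
tcp_pos: [0.5699, 0.2669, 0.2349]
orientation: [2.021, -2.405, 0.0]
contact_force: [-0.2, 0.3, -0.6]
grip_width: 0.0108
t 5.425 tcp [0.5699 0.2669 0.2349] xang -99.91 z [-0. -0. -1.] F [-0.2  0.3 -0.6] w 10.8 q [-0.24  0.41 -0.41  1.62  0.17  1.14 -2.43]
1 [ 9.8 -0.4 -0.   0.1 -0.  -4.5]
2 [19.7 -0.8 -0.1  0.1 -0.  -9. ]
3 [ 29.5  -1.2  -0.1   0.1  -0.  -13.5]
4 [ 39.4  -1.6  -0.1   0.1  -0.  -18.1]
5 [ 49.2  -2.   -0.1   0.1  -0.  -22.6]
6 [ 59.   -2.4  -0.2   0.1  -0.  -27.2]
7 [ 68.9  -2.8  -0.2   0.1  -0.  -31.7]
8 [ 78.7  -3.2  -0.2   0.1  -0.  -36.3]
9 [ 88.5  -3.6  -0.2   0.1  -0.  -40.8]
10 [ 98.4  -4.   -0.3   0.1  -0.  -45.4]
11 [ 1.082e+02 -4.400e+00 -3.000e-01  1.000e-01 -0.000e+00 -4.990e+01]
12 [ 1.181e+02 -4.700e+00 -3.000e-01  1.000e-01 -0.000e+00 -5.450e+01]
13 [ 1.279e+02 -5.100e+00 -3.000e-01  1.000e-01 -0.000e+00 -5.900e+01]
14 [ 1.377e+02 -5.500e+00 -4.000e-01  1.000e-01 -0.000e+00 -6.350e+01]
15 [ 1.476e+02 -5.900e+00 -4.000e-01  1.000e-01 -0.000e+00 -6.810e+01]
16 [ 1.574e+02 -6.300e+00 -4.000e-01  1.000e-01 -0.000e+00 -7.260e+01]
17 [ 1.672e+02 -6.700e+00 -4.000e-01  1.000e-01 -0.000e+00 -7.720e+01]
18 [ 1.771e+02 -7.100e+00 -5.000e-01  1.000e-01 -0.000e+00 -8.170e+01]
19 [ 1.869e+02 -7.500e+00 -5.000e-01  1.000e-01  0.000e+00 -8.630e+01]
20 [ 1.968e+02 -7.900e+00 -5.000e-01  1.000e-01  0.000e+00 -9.080e+01]
21 [ 2.066e+02 -8.300e+00 -5.000e-01  1.000e-01  0.000e+00 -9.540e+01]
22 [ 2.164e+02 -8.700e+00 -6.000e-01  1.000e-01  0.000e+00 -9.990e+01]
```

View pics/w4.png

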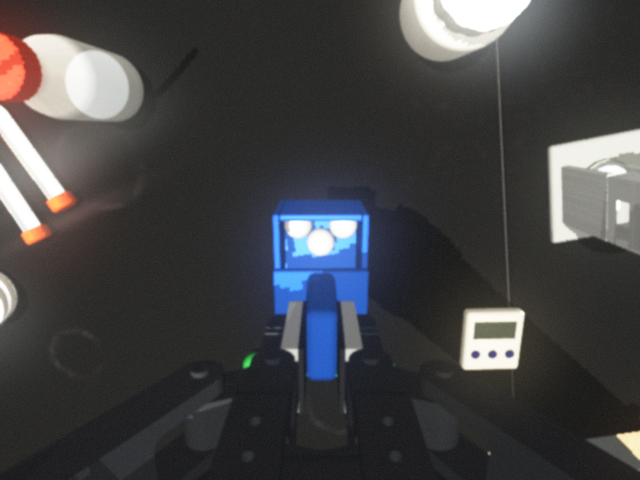

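Scoop held level with all three balls at its back.

```bash
python3 -m handwheel '6 0 0 0 0 -3 6; 16 -1 0 0 0 -8 6; 28 -1 0 0 0 -13 6; 40 -2 0 0 0 -18 6; 52 -2 0 0 0 -24 6; 64 -3 0 0 0 -30 6; 76 -3 0 0 0 -36 6; 88 -4 0 0 0 -42 6; 100 -4 0 0 0 -47 6; 108 -4 0 0 0 -50 6; 108 -4 0 0 0 -50 6'; python3 - <<'E'
from h import *
st()
p0,R0=cur(); print(rel([.541,.052,.235],Rtool(0),p0,R0))
E
```

```text
clock: 6.85
tcp_pos: [0.555, 0.1589, 0.234]
orientation: [2.846, -1.327, -0.002]
contact_force: [0.2, 0.0, -0.2]
grip_width: 0.0104
t 6.85 tcp [0.555  0.1589 0.234 ] xang -50.01 z [-0.002 -0.001 -1.   ] F [ 0.2  0.  -0.2] w 10.4 q [ 0.05  0.35 -0.56  1.74  0.2   1.11 -1.44]
[ 72.9  79.4  -0.9   0.1   0.1 -50. ]
```

```bash
python3 -m handwheel '4 4 0 0 0 -3 6; 11 12 0 0 0 -8 6; 19 20 0 0 0 -13 6; 27 29 0 0 0 -18 6; 35 38 0 0 0 -24 6; 43 47 0 0 0 -30 6; 51 56 0 0 0 -36 6; 60 65 0 0 0 -42 6; 68 74 0 0 0 -47 6; 73 79 0 0 0 -50 6; 73 79 0 0 0 -50 6'; python3 - <<'E'
from h import *
st();save('wrist','w5');save('scene','s5');save('top','t5')
E
```

```text
clock: 8.22
tcp_pos: [0.5418, 0.053, 0.2345]
orientation: [-3.141, 0.001, 0.001]
contact_force: [0.2, 0.1, -1.7]
grip_width: 0.0107
t 8.225 tcp [0.5418 0.053  0.2345] xang -0.03 z [-0.001  0.    -1.   ] F [ 0.2  0.1 -1.7] w 10.7 q [ 0.36  0.32 -0.69  1.81  0.22  1.1  -0.42]
```

View pics/w5.png

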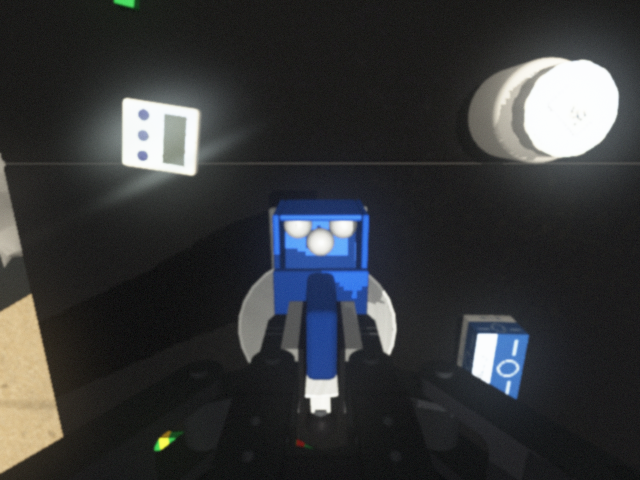

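View pics/s5.png

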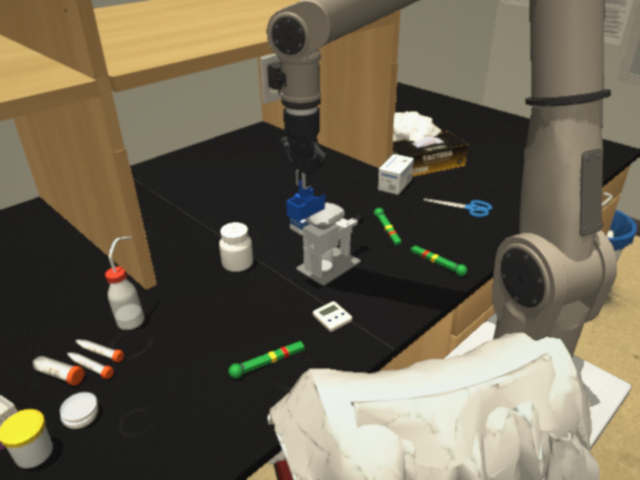

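View pics/t5.png

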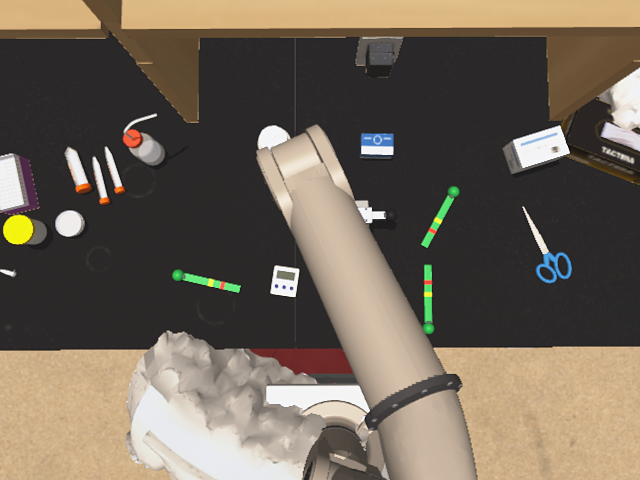

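The scoop hangs level over the +y half of the funnel in all views, balls at its back (w5 (300-345,230)). Next come the tilt rows with the mouth held fixed.

```bash
python3 - <<'E'
from h import *
p0,R0=np.array([.541,.052,.235]),Rtool(0)
M=np.array([.541,.011,.191])
for th in range(0,56,5):
    R=Rtool(0,th); print(th,rel(M-R@np.array([0,.042,.0273]),R,p0,R0))
E
```

```text
0 [ 0.  -1.  16.7  0.   0.   0. ]
5 [ 0.   1.5 13.1  5.   0.   0. ]
10 [ 0.   4.4  9.8 10.   0.   0. ]
15 [ 0.   7.5  6.8 15.   0.   0. ]
20 [ 0.  10.9  4.  20.   0.   0. ]
25 [ 0.  14.5  1.5 25.   0.   0. ]
30 [ 0.  18.3 -0.6 30.   0.   0. ]
35 [ 0.  22.3 -2.5 35.   0.   0. ]
40 [ 0.  26.4 -3.9 40.   0.   0. ]
45 [ 0.  30.6 -5.  45.   0.   0. ]
50 [ 0.  34.9 -5.7 50.   0.   0. ]
55 [ 0.  39.3 -6.1 55.   0.   0. ]
```

```bash
python3 -m handwheel '0 0 8 0 0 0 6; 0 2 13 5 0 0 6; 0 4 10 10 0 0 6; 0 7 8 14 0 0 6; 0 10 5 18 0 0 6; 0 12 3 22 0 0 6; 0 15 1 26 0 0 6; 0 18 -1 30 0 0 6; 0 22 -2 35 0 0 6; 0 26 -4 40 0 0 6; 0 31 -5 45 0 0 6; 0 31 -5 45 0 0 6'; python3 - <<'E'
from h import *
st();save('wrist','w6');save('scene','s6')
E
```

```text
clock: 9.88
tcp_pos: [0.5419, 0.02, 0.238]
orientation: [-2.356, 0.005, 0.002]
contact_force: [-0.9, 0.1, -0.3]
grip_width: 0.0106
t 9.875 tcp [0.5419 0.02   0.238 ] xang -0.15 z [-0.     0.707 -0.707] F [-0.9  0.1 -0.3] w 10.6 q [ 0.93  0.56 -0.87  1.8  -0.4   1.1   0.33]
```

View pics/w6.png

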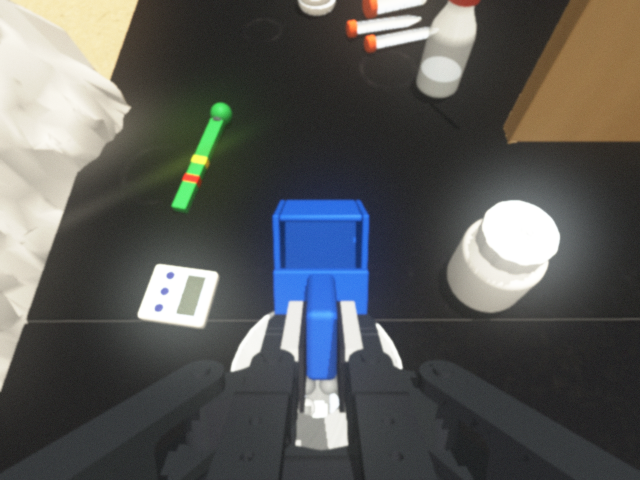

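View pics/s6.png

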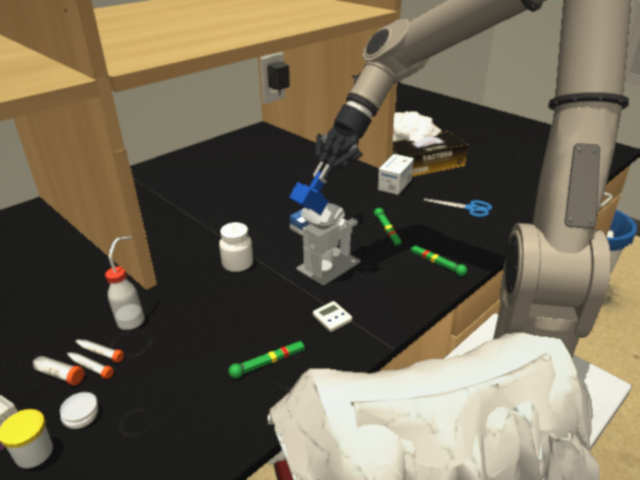

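The scoop back is empty, and ball-like shapes show at about (322,385), at or below the mouth. I'll hold the tilt, then look closer.

```bash
python3 -m handwheel '0 3 0 2 0 0 6; 0 3 0 4 0 0 6; 0 3 0 4 0 0 6; 0 3 0 4 0 0 6'; python3 - <<'E'
from h import *
st();save('wrist','w7');f=cv2.imread('pics/w7.png');g=cv2.imread('pics/w6.png')
cv2.imwrite('pics/e7.png',np.hstack([cv2.resize(x[300:460,220:420],None,fx=2,fy=2,interpolation=2) for x in (g,f)]))
p0,R0=cur()
for th,dp in [(49,(0,.03,.03)),(30,(0,.06,.05)),(0,(0,.10,.06))]:
   print(rel(p0+np.array(dp),Rtool(0,th),p0,R0))
E
```

```text
clock: 10.48
tcp_pos: [0.542, 0.0202, 0.238]
orientation: [-2.286, -0.002, 0.001]
contact_force: [0.2, 0.6, -0.7]
grip_width: 0.0107
t 10.475 tcp [0.542  0.0202 0.238 ] xang 0.09 z [-0.001  0.755 -0.656] F [ 0.2  0.6 -0.7] w 10.7 q [ 0.96  0.61 -0.89  1.79 -0.43  1.12  0.37]
[  0.1 -42.3   3.    0.    0.1   0.1]
[  0.1 -77.1  12.5 -19.    0.1   0.1]
[ 2.000e-01 -1.109e+02  3.610e+01 -4.900e+01  0.000e+00  1.000e-01]
```

View pics/e7.png

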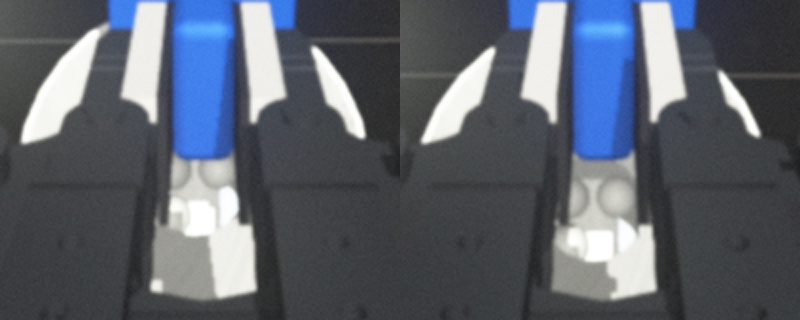

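Two balls and part of a third sit in the funnel throat. I'll level the scoop over the funnel, then move it aside.

```bash
python3 - <<'E'
from h import *
p0,R0=cur()
M=np.array([.541,.011,.198])
for th in (40,30,20,10,0):
    R=Rtool(0,th); print(th,rel(M-R@np.array([0,.042,.0273]),R,p0,R0))
for y,z in ((.10,.24),(.15,.24)): print(rel((.541,y,z),Rtool(0),p0,R0))
E
```

```text
40 [-1.  -9.4 -1.1 -9.   0.1  0.1]
30 [ -1.  -12.2   7.1 -19.    0.1   0.1]
20 [ -1.  -13.6  15.7 -29.    0.1   0.1]
10 [ -1.  -13.5  24.5 -39.    0.    0.1]
0 [ -1.  -11.8  33.  -49.    0.    0.1]
[ -0.9 -53.7  58.9 -49.    0.    0.1]
[ -0.8 -86.5  96.6 -49.    0.    0.1]
```

```bash
python3 -m handwheel '-1 -9 -1 -9 0 0 6; -1 -12 7 -19 0 0 6; -1 -14 16 -29 0 0 6; -1 -14 24 -39 0 0 6; -1 -14 31 -49 0 0 6; -1 -32 44 -49 0 0 6; -1 -54 59 -49 0 0 6; -1 -80 89 -49 0 0 6; -1 -106 119 -49 0 0 6; -1 -119 134 -49 0 0 6; -1 -119 134 -49 0 0 6'; python3 - <<'E'
from h import *
st();save('wrist','w8');save('top','t8');save('scene','s8')
print(rel((.55,.20,.049),Rtool(0)))
f=cv2.imread('pics/t8.png')[165:265,290:410];g=cv2.imread('pics/s8.png')[190:290,280:370]
cv2.imwrite('pics/e8.png',np.hstack([cv2.resize(x,(395,500) if i else (400,500),interpolation=2) for i,x in enumerate((f[:,:80],g))]))
E
```

```text
clock: 11.9
tcp_pos: [0.5399, 0.2017, 0.2401]
orientation: [-3.14, -0.009, 0.0]
contact_force: [0.1, 0.2, -0.5]
grip_width: 0.011
t 11.9 tcp [0.5399 0.2017 0.2401] xang 0.32 z [-0.     0.001 -1.   ] F [ 0.1  0.2 -0.5] w 11.0 q [ 0.1   0.37 -0.72  1.73  0.27  1.14 -0.69]
[ 9.100e+00 -2.300e+00  1.907e+02  1.000e-01  0.000e+00  0.000e+00]
```

View pics/w8.png

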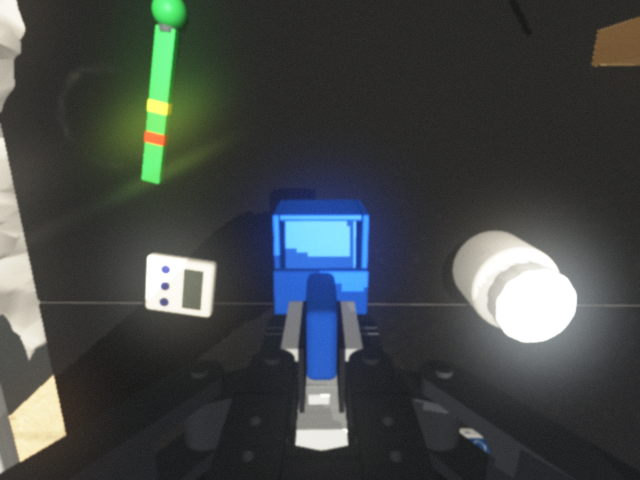

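View pics/e8.png

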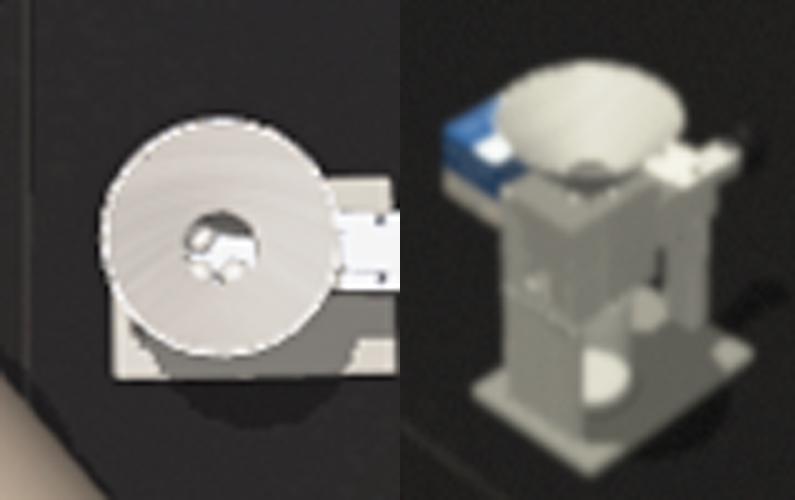

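The scoop is empty, and three balls show in the throat on the rod (top crop (200,240), (200,268), (235,268)). Next I'll stand the scoop down at about (0.55, 0.20).

```bash
python3 -m handwheel '4 0 40 0 0 0 6; 8 0 80 0 0 0 6; 9 0 115 0 0 0 6; 9 0 145 0 0 0 6; 9 0 167 0 0 0 6; 9 0 180 0 0 0 6; 9 0 186 0 0 0 6; 9 0 189 0 0 0 6; 9 0 191 0 0 0 6; 9 0 191 0 0 0 6'; python3 -c "
from h import *
st()"
```

```text
clock: 13.3
tcp_pos: [0.55, 0.1994, 0.0492]
orientation: [-3.141, -0.002, -0.001]
contact_force: [-1.0, 0.7, -1.1]
grip_width: 0.0107
t 13.3 tcp [0.55   0.1994 0.0492] xang 0.09 z [ 0.001  0.    -1.   ] F [-1.   0.7 -1.1] w 10.7 q [ 0.    0.61 -0.61  1.87  0.47  0.81 -0.85]
```

```bash
python3 -m handwheel '0 0 1 0 0 0 6; 0 0 1.5 0 0 0 6; 0 0 1.5 0 0 0 6'; python3 -c "
from h import *
st()"
```

```text
clock: 13.68
tcp_pos: [0.5501, 0.1995, 0.0484]
orientation: [3.141, 0.002, 0.002]
contact_force: [-2.5, -1.0, 7.5]
grip_width: 0.0104
t 13.675 tcp [0.5501 0.1995 0.0484] xang 0.09 z [ 0.001 -0.    -1.   ] F [-2.5 -1.   7.5] w 10.4 q [ 0.    0.61 -0.61  1.87  0.47  0.81 -0.85]
```

```bash
python3 -m handwheel '0 0 0.5 0 0 0 40; 0 0 0.5 0 0 0 40; 0 0 0.5 0 0 0 45; 0 0 -20 0 0 0 45; 0 0 -60 0 0 0 45; 0 0 -120 0 0 0 45; 0 0 -170 0 0 0 45; 0 0 -200 0 0 0 45'; python3 - <<'E'
from h import *
st();save('wrist','w9')
print(rel((.542,-.1285,.21),Rtool(.7)))
E
```

```text
clock: 14.68
tcp_pos: [0.5504, 0.2003, 0.2519]
orientation: [-3.14, -0.003, -0.007]
contact_force: [0.9, -0.2, -0.6]
grip_width: 0.0448
t 14.675 tcp [0.5504 0.2003 0.2519] xang 0.12 z [ 0.005  0.002 -1.   ] F [ 0.9 -0.2 -0.6] w 44.8 q [ 0.11  0.38 -0.72  1.69  0.27  1.17 -0.69]
[-1.090e+01  3.298e+02  4.400e+01 -2.000e-01 -5.000e-01 -6.000e-01]
```

View pics/w9.png

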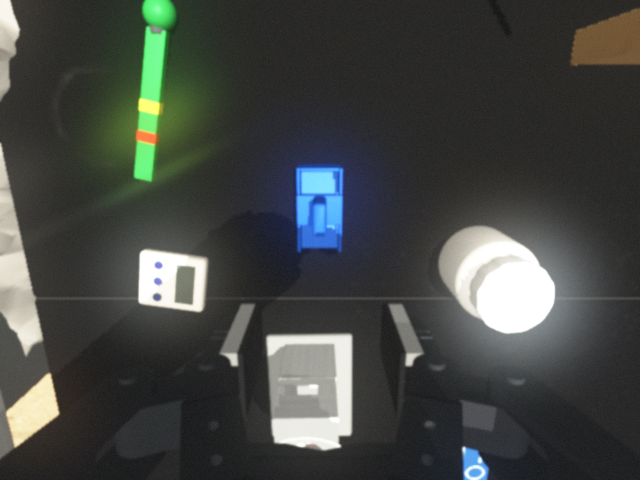

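The scoop stands upright and empty at (320,210). Now I'll go over the knob.

```bash
python3 -m handwheel '0 50 0 0 0 0 45; -2 105 0 0 0 0 50; -4 160 0 0 0 0 60; -6 215 0 0 0 0 60; -8 265 0 0 0 0 60; -9 305 10 0 0 0.6 60; -9 330 25 0 0 0.6 60; -9 330 38 0 0 0.6 60; -9 330 38 0 0 0.6 60;-9 330 38 0 0 0.6 60'; python3 - <<'E'
from h import *
st();save('wrist','w10');save('top','t10')
E
```

```text
clock: 15.98
tcp_pos: [0.5418, -0.1286, 0.2097]
orientation: [-3.141, 0.009, -0.001]
contact_force: [0.9, 0.7, 0.4]
grip_width: 0.0602
t 15.975 tcp [ 0.5418 -0.1286  0.2097] xang -0.33 z [ 0.001  0.001 -1.   ] F [0.9 0.7 0.4] w 60.2 q [ 0.61  0.35 -0.61  1.81  0.22  1.05 -0.08]
```

View pics/w10.png

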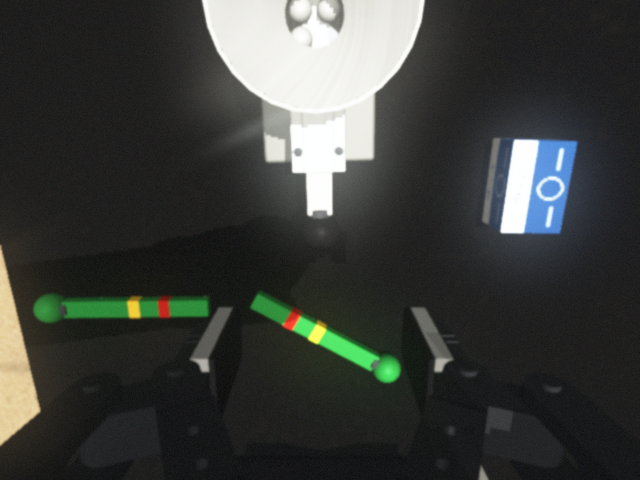

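View pics/t10.png

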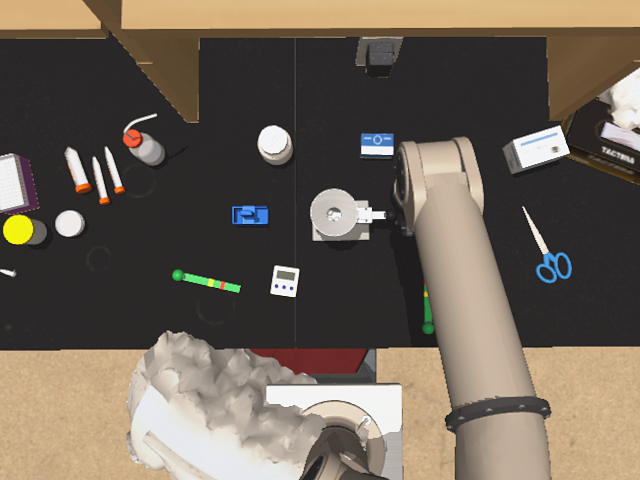

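All three balls show in the throat ((300,10), (327,10), (303,35)). The black knob is at about (322,235) between the two green look-alikes, with the grey rod running into the guide. I'll enlarge to measure.

```bash
python3 - <<'E'
import cv2,numpy as np
s=cv2.imread('pics/w10.png')[85:265,255:385].astype(float)
s=np.clip(255*(s/255)**.5,0,255).astype('uint8')
a=cv2.resize(s,None,fx=3.3,fy=3.3,interpolation=2);cv2.imwrite('pics/d10.png',a);print(a.shape)
E
```

```text
(594, 429, 3)
```

View pics/d10.png

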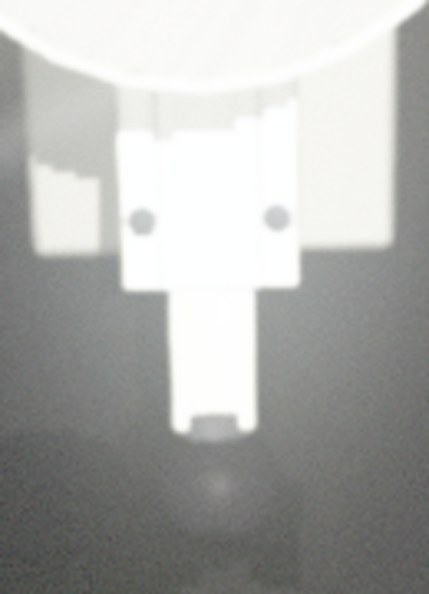

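```bash
python3 - <<'E'
from h import *
d=lambda *c: full(c,3.3,(255,85))
for n,c,z in [('rodL top',(169,292),.0975),('rodR top',(256,290),.0975),('rodL end',(171,428),.0975),('rodR end',(256,428),.0975),('guideL',(123,291),.106),('guideR',(300,287),.106),('baseL',(37,254),.008),('baseR',(391,246),.008),('knob?',(215,490),.091),('screws',(142,221),.106),('s2',(277,217),.106)]: print(n,onz('w10',d(*c),z).round(4))
s=cv2.imread('pics/w10.png').astype(float).mean(2)
E
```

```text
rodL top [ 0.5328 -0.086   0.0975]
rodR top [ 0.5503 -0.0857  0.0975]
rodL end [ 0.5328 -0.114   0.0975]
rodR end [ 0.5504 -0.1141  0.0975]
guideL [ 0.5241 -0.0848  0.106 ]
guideR [ 0.5587 -0.0842  0.106 ]
baseL [ 0.4948 -0.0861  0.008 ]
baseR [ 0.5886 -0.0845  0.008 ]
knob? [ 0.5418 -0.129   0.091 ]
screws [ 0.5281 -0.0714  0.106 ]
s2 [ 0.5541 -0.0708  0.106 ]
```

```bash
python3 -m handwheel '0 0 40 0 0 -1 60; 0 0 75 0 0 -1 60; 0 0 105 0 0 -1 60; 0 0 125 0 0 -1 60; 0 0 134 0 0 -1 60; 0 0 137 0 0 -1 60; 0 0 137 0 0 -1 50; 0 0 137 0 0 -1 45; 0 0 137 0 0 -1 40'; python3 - <<'E'
from h import *
st();save('wrist','w11');save('scene','s11')
s=cv2.imread('pics/w11.png').astype(float);cv2.imwrite('pics/w11b.png',np.clip(255*(s/255)**.6,0,255))
E
```

```text
clock: 17.2
tcp_pos: [0.5416, -0.1309, 0.0728]
orientation: [3.141, 0.013, 0.001]
contact_force: [0.2, -0.4, -0.1]
grip_width: 0.0398
t 17.2 tcp [ 0.5416 -0.1309  0.0728] xang 0.48 z [ 0.001 -0.    -1.   ] F [ 0.2 -0.4 -0.1] w 39.8 q [ 0.55  0.51 -0.54  1.93  0.36  0.8  -0.19][ WARN:0@2.557] global loadsave.cpp:1063 imwrite_ Unsupported depth image for selected encoder is fallbacked to CV_8U.
```

View pics/w11b.png

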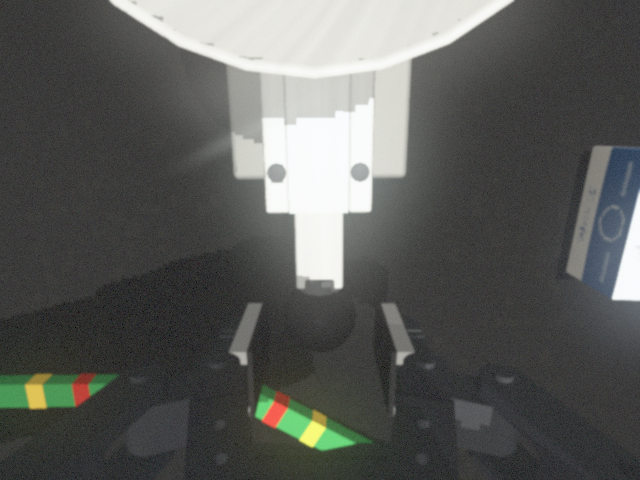

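```bash
python3 - <<'E'
from h import *
print(onz('w11',(320,317),.091),onz('w11',(320,288),.0975))
p,R=cur();print(p,proj('w11',[p-R[:,2]*.0187]), proj('w11',[[.5417,-.129,.091]]))
E
python3 -m handwheel '0 0 0 0 0 0 36'; python3 -c "
from h import *
st()"
```

```text
[ 0.541888   -0.12887377  0.091     ] [ 0.54177195 -0.11401022  0.0975    ]
[ 0.54140218 -0.1308481   0.07258878] [[318.69168991 321.91049848]] [[319.51490609 317.29092298]]
clock: 17.42
tcp_pos: [0.5413, -0.1308, 0.0724]
orientation: [3.141, 0.013, 0.0]
contact_force: [0.1, -0.0, 0.2]
grip_width: 0.0361
t 17.425 tcp [ 0.5413 -0.1308  0.0724] xang 0.48 z [ 0. -0. -1.] F [ 0.1 -0.   0.2] w 36.1 q [ 0.55  0.52 -0.54  1.93  0.36  0.8  -0.19]
```

```bash
python3 -m handwheel '0.4 -1.5 0 0 0 0 34; 0.4 -1.5 0 0 0 0 31; 0.4 -1.5 0 0 0 0 24; 0.4 -1.5 0 0 0 0 24; 0.4 -1.5 0 0 0 0 24' 30; python3 -c "
from h import *
st()"
```

```text
clock: 18.05
tcp_pos: [0.5417, -0.1291, 0.0723]
orientation: [-3.141, -0.013, -0.0]
contact_force: [-1.0, -0.5, 0.1]
grip_width: 0.0244
t 18.05 tcp [ 0.5417 -0.1291  0.0723] xang 0.49 z [ 0.  0. -1.] F [-1.  -0.5  0.1] w 24.4 q [ 0.54  0.52 -0.54  1.93  0.36  0.8  -0.19]
```

```bash
python3 -m handwheel '0 0 0 0 0 0 18; 0 0 0 0 0 0 18'; python3 - <<'E'
from h import *
st();save('wrist','w12');save('scene','s12')
s=cv2.imread('pics/w12.png').astype(float);cv2.imwrite('pics/w12b.png',np.clip(255*(s/255)**.5,0,255).astype('uint8')[200:440,160:480])
E
```

```text
clock: 18.3
tcp_pos: [0.5417, -0.1291, 0.0723]
orientation: [-3.141, -0.013, -0.0]
contact_force: [-0.3, 1.4, 1.0]
grip_width: 0.0242
t 18.3 tcp [ 0.5417 -0.1291  0.0723] xang 0.49 z [ 0.  0. -1.] F [-0.3  1.4  1. ] w 24.2 q [ 0.54  0.52 -0.54  1.93  0.36  0.79 -0.19]
```

View pics/w12b.png

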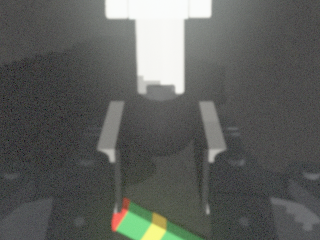

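```bash
python3 -m handwheel '0 1 0 0 0 0 18; 0 3 0 0 0 0 18; 0 6 0 0 0 0 18; 0 9 0 0 0 0 18; 0 12 0 0 0 0 18'; python3 - <<'E'
from h import *
st();o=readout.get_obs();print(o['moment']);save('wrist','w13')
E
```

```text
clock: 19.02
tcp_pos: [0.5417, -0.1416, 0.0722]
orientation: [3.142, 0.013, -0.0]
contact_force: [1.1, 0.5, 0.4]
grip_width: 0.0238
t 19.025 tcp [ 0.5417 -0.1416  0.0722] xang 0.47 z [-0. -0. -1.] F [1.1 0.5 0.4] w 23.8 q [ 0.56  0.52 -0.54  1.92  0.36  0.8  -0.17]
[ 0.25262613  0.01457893 -0.03555161]
```

View pics/w13.png

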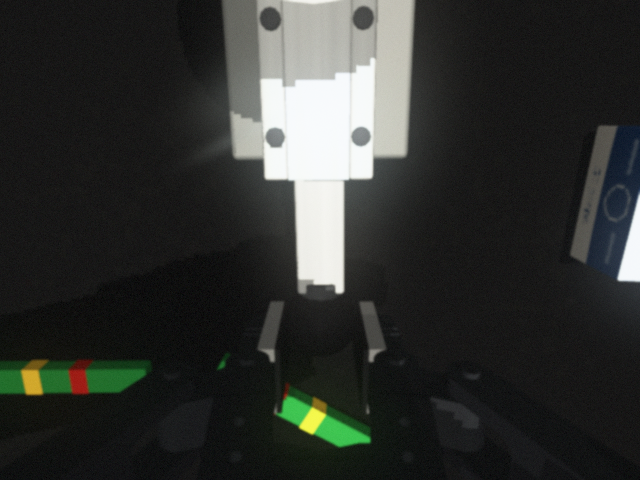

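The rod end stays at (320,292) in the hand view while the guide recedes, so there is no slip, and forces are about 1 N. Continuing.

```bash
python3 -m handwheel '0 3 0 0 0 0 18; 0 6 0 0 0 0 18; 0 10 0 0 0 0 18; 0.1 14 0 0 0 0 18; 0.1 18 0 0 0 0 18; 0.1 22 0 0 0 0 18; 0.1 26 0 0 0 0 18; 0.2 30 0 0 0 0 18; 0.2 33 0 0 0 0 18; 0.2 36 0 0 0 0 18; 0.2 36 0 0 0 0 18'; python3 - <<'E'
from h import *
st();save('wrist','w14');save('scene','s14');save('top','t14')
f=cv2.imread('pics/t14.png')[175:245,295:405];g=cv2.imread('pics/s14.png')[190:290,280:370]
cv2.imwrite('pics/e14.png',np.hstack([cv2.resize(f,(440,280),interpolation=2),cv2.resize(g[:80],(315,280),interpolation=2)]))
E
```

```text
clock: 20.45
tcp_pos: [0.5422, -0.1777, 0.0723]
orientation: [3.141, 0.013, 0.0]
contact_force: [0.0, -0.3, -0.1]
grip_width: 0.0242
t 20.45 tcp [ 0.5422 -0.1777  0.0723] xang 0.46 z [ 0. -0. -1.] F [ 0.  -0.3 -0.1] w 24.2 q [ 0.62  0.53 -0.53  1.9   0.36  0.81 -0.1 ]
```

View pics/w14.png

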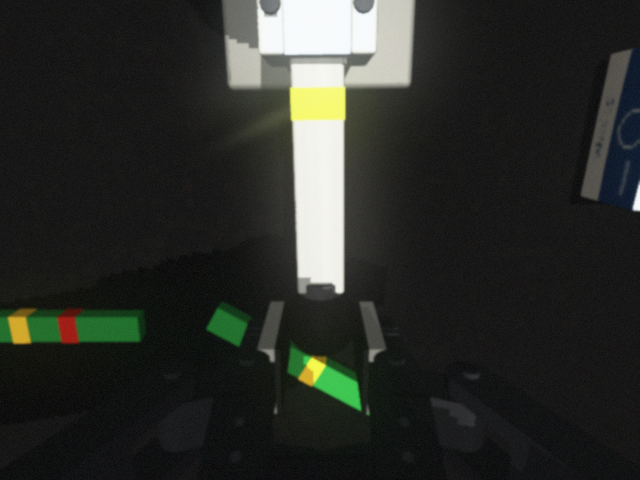

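View pics/e14.png

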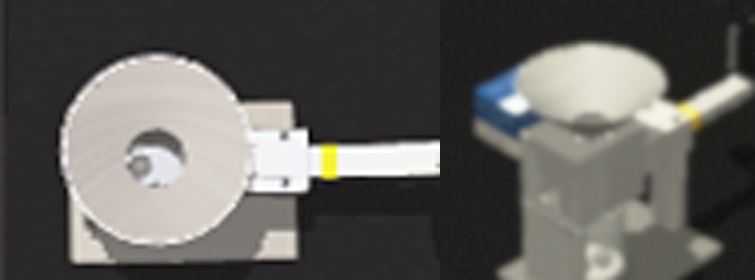

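The yellow band (318,104) is clear of the guide lip (y about 58), with no red showing. I'll check the balls after a short hold.

```bash
python3 -m handwheel '0 0 0 0 0 0 18; 0 0 0 0 0 0 18; 0 0 0 0 0 0 18'; python3 - <<'E'
from h import *
st();save('scene','s15');save('top','t15')
f=cv2.imread('pics/t15.png')[195:235,315:355];g=cv2.imread('pics/s15.png')[230:285,295:350]
cv2.imwrite('pics/e15.png',np.hstack([cv2.resize(x,(390,390),interpolation=2) for x in (f,g)]))
E
```

```text
clock: 20.98
tcp_pos: [0.5423, -0.1772, 0.0723]
orientation: [-3.142, -0.014, -0.0]
contact_force: [-0.2, 0.2, 0.4]
grip_width: 0.0243
t 20.975 tcp [ 0.5423 -0.1772  0.0723] xang 0.49 z [ 0.  0. -1.] F [-0.2  0.2  0.4] w 24.3 q [ 0.62  0.53 -0.53  1.9   0.36  0.81 -0.1 ]
```

View pics/e15.png

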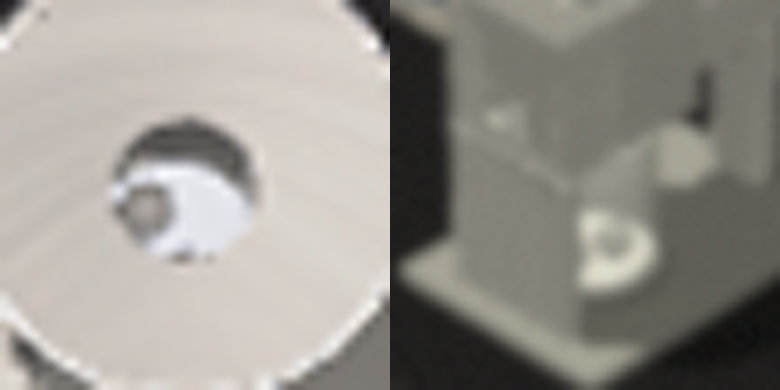

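```bash
python3 - <<'E'
from h import *
a=[cv2.imread(f'pics/{n}.png')[245:280,310:345] for n in ('s11','s15')]
cv2.imwrite('pics/e16.png',np.hstack([cv2.resize(x,(395,395),interpolation=2) for x in a]))
for n,P in [('jar floor c',(.541,0,.013)),('ball r14 -x',(.527,0,.020)),('+x',(.555,0,.02)),('-y',(.541,-.014,.02)),('+y',(.541,.014,.02)),('shaft bottom',(.541,0,.074)),('jar top',(.541,0,.068))]: print(n,proj('s15',[P]).round(1),proj('t15',[P]).round(1))
E
```

```text
jar floor c [[322.7 264.7]] [[331.7 219.3]]
ball r14 -x [[326.6 264.7]] [[331.8 224.8]]
+x [[318.7 260.1]] [[331.7 213.1]]
-y [[326.6 260. ]] [[337.6 218.9]]
+y [[318.6 264.8]] [[325.9 219. ]]
shaft bottom [[322.4 244.4]] [[332.2 216.2]]
jar top [[322.4 246.5]] [[332.2 216.6]]
```

View pics/e16.png

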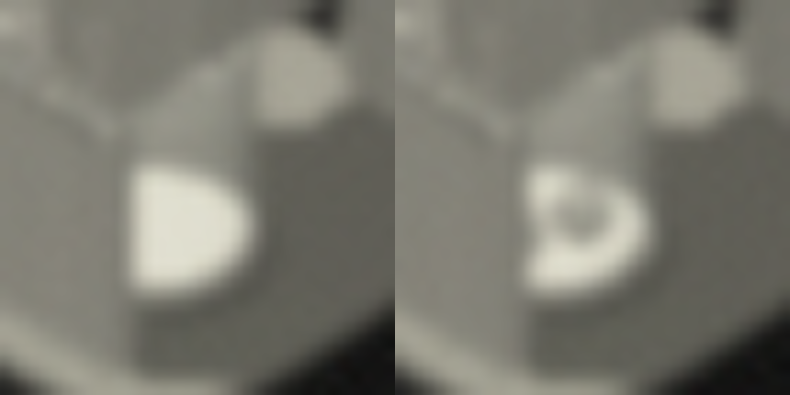

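```bash
python3 - <<'E'
from h import *
z=.025
for zz in (.020,.025): print(zz,'sceneA',onz('s15',(326.2,263.5),zz),'scene edge',onz('s15',(322.5,265.5),zz),'top',onz('t15',(330.2,216.4),zz))
f=cv2.imread('pics/t15.png')[203:227,320:344];f=np.clip((f.astype(float)-90)*1.6,0,255).astype('uint8')
g=cv2.imread('pics/s15.png')[252:276,316:340]
cv2.imwrite('pics/e17.png',np.hstack([cv2.resize(x,(390,390),interpolation=cv2.INTER_CUBIC) for x in (f,g)]))
E
```

```text
0.02 sceneA [ 0.53132708 -0.00294002  0.02      ] scene edge [0.53189607 0.00938127 0.02      ] top [0.54712006 0.00363774 0.02      ]
0.025 sceneA [0.52643803 0.00186545 0.025     ] scene edge [0.52700345 0.01410925 0.025     ] top [0.54652338 0.00372697 0.025     ]
```

View pics/e17.png

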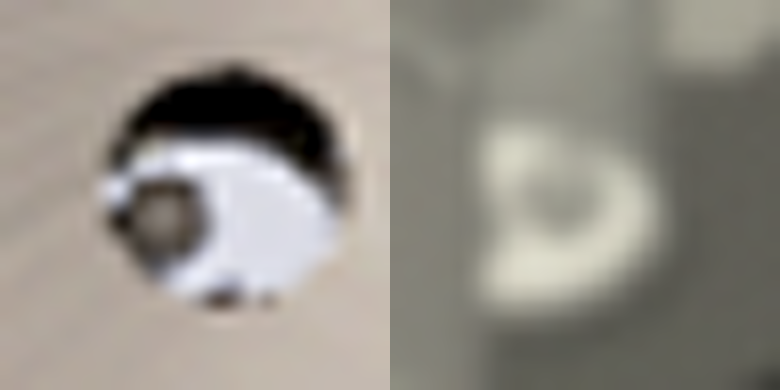

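```bash
python3 - <<'E'
from h import *
for P in [(.547,.004,.020),(.5275,-.001,.02),(.53,-.003,.02),(.535,.013,.02),(.527,.012,.02),(.535,-.014,.02),(.556,-.01,.02)]:
    print(P,'scene crop',((proj('s15',[P])[0]-[316,252])*16.25+[390,0]).round(),'top crop',((proj('t15',[P])[0]-[320,203])*16.25).round())
E
```

```text
(0.547, 0.004, 0.02) scene crop [452. 164.] top crop [163. 219.]
(0.5275, -0.001, 0.02) scene crop [564. 203.] top crop [199. 351.]
(0.53, -0.003, 0.02) scene crop [562. 190.] top crop [212. 334.]
(0.535, 0.013, 0.02) scene crop [464. 221.] top crop [102. 301.]
(0.527, 0.012, 0.02) scene crop [506. 240.] top crop [109. 355.]
(0.535, -0.014, 0.02) scene crop [590. 147.] top crop [287. 300.]
(0.556, -0.01, 0.02) scene crop [476. 102.] top crop [259. 157.]
```

Three separate balls fit inside the jar: A at about (0.528,-0.001), B at about (0.547,0.004) and C at about (0.535,0.013). They are mutually more than 14 mm apart and within about 15 mm of the jar axis. The hand is still on the knob, so I'm handing in.

```bash
python3 - <<'E'
from h import *
st();print(workorder.hand_in())
E
```

```text
t 21.075 tcp [ 0.5423 -0.1771  0.0723] xang 0.49 z [ 0.  0. -1.] F [ 0.6 -0.1  0.4] w 24.4 q [ 0.62  0.53 -0.53  1.9   0.36  0.81 -0.1 ]
the job is handed in; nothing more can be done
None
```

I poured all three balls into the funnel with the gate still pushed home and stood the empty scoop upright at about (0.55, 0.20). I then drew the rod straight out by its black knob, and handed in at 21 s still gripping it.

**Rod:** The knob ended about 177 mm out in the stand's frame. The yellow band was fully clear of the guide and no red was showing. Forces read after each step of the pull were about 1 N, and there was no slip.

**Balls:** The top view shows one ball clearly, and the scene view shows a second. The third is only a partly hidden edge that fits a ball in the jar, so it is inferred rather than seen whole.

**Bystanders:** I never touched the bottle, carton, timer or the stand's jar. I did not measure them again at the end.

**Disagreements:** The gripper read 24 mm on the 28 mm knob (and 10.7 mm on the scoop's 12 mm fin), but both grips held. The stand's yaw came out between 0.6° and 1.3° depending on the view, and I pulled along about 0.8°.

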